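Open the wanted aisle of the mobile shelving

ROBOT

A 6-joint arm with a two-finger parallel gripper is mounted at the origin on the work surface. World frame = base frame: x ahead of the robot, y to its left, z up, the work surface at z = 0. Lengths are in m, angles in degrees, forces in N, time in s.
With the tool pointing down it reaches from about 0.4 to 0.825 m from the base axis. Payload 7 kg.
Tool frame: the origin (TCP) lies at the very end of the fingers, on their centre line; the grasp point (between the pads) lies 19 mm behind it; z points along the fingers, y is the line along which they close (so a half turn about z gives the same grasp; the last joint's range is limited). The gripper opens to 88 mm and grips with 3 to 60 N. Pads are 19 mm wide; open, the fingers measure 130 mm over their backs; the gripper's body (78 mm by 193 mm) begins 47 mm behind the grasp point.
Start: joints at [-56.373, 20.546, 0.682, 0, -70.136, -16.507], TCP at [0.199, -0.645, 0.227] pointing down, gripper open.
Joint ranges: [-176.03, 176.03], [-82.01, 121.73], [-58.28, 71.71], [-173.87, 95.51], [-174.79, -0.11], [-173.66, 173.66]. Speed limits (degrees/s): [136.94, 136.94, 172.46, 180, 180, 180].

INTERFACE

Orientations are given as [roll, pitch, yaw] about the fixed x, y, z axes, in that order (R = Rz(yaw) Ry(pitch) Rx(roll)).
In Python, from plant import get_obs, snapshot, camera_params, close_job, boxes_of, cut_out, landmark_of gives the robot as it stands.
- The arm moves only by the shell command python3 -m inch 'ROWS' [OPENING]. ROWS is text: rows parted by semicolons, each of 6 numbers parted by spaces: the shift along the tool's x, y, z in units of 30 cm (1.0 is 30 cm), then the turn, a rotation vector about the tool's x, y, z in units of pi rad (1.0 is pi rad). A call has 1 to 10 rows; each row is the pose to reach, as a shift and turn from the pose commanded when the call began, along the tool's axes at that moment, turning the shorter way round; what a row does not reach only later rows make up. A row lasts 1/12 s, in which the tool goes at most 41.7 mm and 7.16 degrees, less where a joint would pass 70% of its speed; a pose out of reach is approached as far as the arm can. A call with a number of a shift or a turn outside -1 to 1 is refused whole. A call with a gripper value outside its range is refused whole. OPENING is the closure, from -1 (fully open) to 1 (shut), set as the call begins (- or left out, the last holds). The fingers move at their own pace and stop on an object; the grip force is fixed at half the most. Time passes only in rows, so rows that repeat a pose let the fingers close. It gives the time, the measured TCP pose, the force, the opening and the grip force at its end, in the units of the state.
- get_obs(): the state, without advancing time (a new reading comes with each control period).
- snapshot(name): name is "scene" or "side" or "wrist"; returns the picture (420x560x3 uint8, red, green, blue); there is no depth.
- camera_params(name): a dict with "mtx" (3x3 intrinsics, pixels), "rvec" (rotation vector, rad) and "tvec" (3), from world to camera coordinates, as OpenCV has them. Camera axes: x right, y down, z forward; pixel columns grow to the right and rows downward; lengths in m; the calibration is good to about 2 mm. A picture is of the moment at which its call begins: read the wrist's pose just before it. camera_params takes no time and is no camera call; for the wrist camera it gives the pose at the moment of the call.
- close_job(): hands the job in; it is judged then, once.
Trained networks look in the newest picture that a camera, given by its name, has taken for a name from the list of things; names that differ only in an ending like _2 or _b are one class to them, and where a whole thing is asked for, a point or a joint stands for the part that bears it (a point fixed in the world has none). Each returns a list of dicts, best first, with "p" (0 to 1); they miss things now and then, are a little off and sometimes report something else, mostly with a low value. They report only what shows in the picture. A call takes as long as a camera call. They do not tell look-alikes from the thing itself.
- boxes_of(camera, thing): "rect" ([left, top, width, height] in pixels, round what is visible of it).
- cut_out(camera, thing): "pixels" (420x560 bool, what is visible of it) and "rect" ([left, top, width, height] in pixels, round what is visible of it).
- landmark_of(camera, thing): "uv" ([column, row] in pixels: a listed point, or the origin of a listed thing).
The state is a dict: "clock": time; "joint_pos": joint angles; "qvel": joint speeds; "tau": joint torques, N m; "tool_pos": TCP position; "orientation": TCP orientation; "force": force on the tool from outside, world axes, zero at the start; "moment": the same for the moment, N m; "opening": finger opening in m; "gripper_force": force on a finger pad.
Only numpy, scipy, OpenCV 4.12 (cv2) and the standard library are available. Lean on these libraries where they do the work, as an engineer would, in place of code of your own. Each camera call takes 0.05 s, during which the arm holds its last target. There are 200 camera calls.

TASK

Open the aisle marked on the control box of the mobile shelving: with the fingertips press the square release button well down and let it come back up, then press well down the one round aisle button that the small metal marker peg stands right next to, and withdraw. Press gently and press none of the other aisle buttons; nothing is picked up, and the marker, the bell and the stamp stay standing where they are.

Things in the scene. Friction and masses are not known exactly. Their poses are not given: they have to be found in the camera images.
- console: shelving control box, fixed: black, 130 mm (its x) by 280 mm (its y), 34 mm high; origin: centre of its underside, x to its far long side, y to its left end. Round aisle buttons at x = -25, y = +90, +30, -30, -90 mm. Behind each, at x = +33 mm, is a marker place: the marker stands on one, flat black blanks (22 mm across, 3 mm high) lie on the other three
- marker: the marker: a loose aluminium peg with a waist and a head, 26 mm across at the foot, 24 mm at the head, 45 mm high, about 70 g, standing on top of the control box straight behind the button of the wanted aisle (58 mm from that button's centre, 83 mm or more from the others); origin at the centre of its foot, z up
- release_top (a point): centre of the top of the square release button (plain grey, 40 x 40 mm) at its height now, 48 mm above the desk when up; it is alone on its own black box (85 x 85 x 34 mm, fixed to the desk) to the left or the right of the control box; when pressed it goes straight down up to 10 mm against a spring (about 1.4 N to start, 6 N fully down) and springs back
- release (a joint): how far the release button is pressed: 0 up, 0.010 m fully down
- aisle1_top (a point): centre of the top of the first (leftmost, +y end) round aisle button (plain grey, 27 mm diameter) at its height now, 48 mm above the desk when up; when pressed it goes straight down up to 10 mm against a spring (about 1.4 N to start, 6 N fully down) and springs back
- aisle1 (a joint): how far the first (leftmost, +y end) aisle button is pressed: 0 up, 0.010 m fully down
- aisle2_top (a point): centre of the top of the second round aisle button (plain grey, 27 mm diameter) at its height now, 48 mm above the desk when up; when pressed it goes straight down up to 10 mm against a spring (about 1.4 N to start, 6 N fully down) and springs back
- aisle2 (a joint): how far the second aisle button is pressed: 0 up, 0.010 m fully down
- aisle3_top (a point): centre of the top of the third round aisle button (plain grey, 27 mm diameter) at its height now, 48 mm above the desk when up; when pressed it goes straight down up to 10 mm against a spring (about 1.4 N to start, 6 N fully down) and springs back
- aisle3 (a joint): how far the third aisle button is pressed: 0 up, 0.010 m fully down
- aisle4_top (a point): centre of the top of the fourth (rightmost, -y end) round aisle button (plain grey, 27 mm diameter) at its height now, 48 mm above the desk when up; when pressed it goes straight down up to 10 mm against a spring (about 1.4 N to start, 6 N fully down) and springs back
- aisle4 (a joint): how far the fourth (rightmost, -y end) aisle button is pressed: 0 up, 0.010 m fully down
- bell: a loose desk call bell, steel dome on a black foot, 86 mm across, 57 mm high to the top of its plunger, 250 g, on the other side of the control box from the release button; origin at the centre of its underside
- stamp: a loose wooden hand stamp standing beyond the control box, foot 30 x 55 mm, 71 mm high with its handle; origin at the centre of its underside
Not all that is in view belongs to the job. What is shaped like the bell but blue or purple is not meant.

How it is judged (in metres and radians):
On the way, in this order (a step that is already met when the one before it is completed fails the run):
1. the square release button is pressed at least 5 mm down (value of joint release above 0.005 m), for 0.1 s.
2. the release button is back up (within 2 mm) (value of joint release below 0.002 m), for 0.1 s.
3. with the release button up, the aisle button in front of the marker is pressed at least 5 mm down (value of joint release below 0.002 m and ((horizontal distance between marker and aisle1_top below 0.068 m and value of joint aisle1 above 0.005 m) or (horizontal distance between marker and aisle2_top below 0.068 m and value of joint aisle2 above 0.005 m) or (horizontal distance between marker and aisle3_top below 0.068 m and value of joint aisle3 above 0.005 m) or (horizontal distance between marker and aisle4_top below 0.068 m and value of joint aisle4 above 0.005 m))), for 0.1 s.
At the end, for the whole second after the job is handed in: All five buttons are back up (within 2 mm), and the marker, bell and stamp stand upright (within 0.15 rad), at rest, within 10 mm of where they were (value of joint each of aisle1, aisle2, aisle3, aisle4, release below 0.002 m and distance of each of marker, bell, stamp from where it was at the start of the episode below 0.01 m and not (angle between marker's own z axis and vertical above 0.15 rad) and not (angle between bell's own z axis and vertical above 0.15 rad) and not (angle between stamp's own z axis and vertical above 0.15 rad) and linear speed of each of marker, bell, stamp below 0.02 m/s); the robot touches nothing.
It fails at once if an aisle button other than the one in front of the marker is pressed more than 3 mm ((horizontal distance between marker and aisle1_top above 0.068 m and value of joint aisle1 above 0.003 m) or (horizontal distance between marker and aisle2_top above 0.068 m and value of joint aisle2 above 0.003 m) or (horizontal distance between marker and aisle3_top above 0.068 m and value of joint aisle3 above 0.003 m) or (horizontal distance between marker and aisle4_top above 0.068 m and value of joint aisle4 above 0.003 m)).
It fails at once if a button or the control box is pushed harder than 25 N (contact force between any of the arm, the fingers and console above 25 N or contact force between any of the arm, the fingers and release above 25 N).
It fails at once if the marker is shifted or lifted more than 10 mm or tipped (distance of marker from where it was at the start of the episode above 0.01 m or angle between marker's own z axis and vertical above 0.3 rad).
It fails at once if the bell is shifted or lifted more than 10 mm or tipped (distance of bell from where it was at the start of the episode above 0.01 m or angle between bell's own z axis and vertical above 0.3 rad).
It fails at once if the stamp is shifted or lifted more than 10 mm or tipped (distance of stamp from where it was at the start of the episode above 0.01 m or angle between stamp's own z axis and vertical above 0.3 rad).
It also fails if it takes over 48 s, if anything falls off the work surface, if the arm or the gripper's body presses on something with over 40 N, if the wrist force passes 120 N, or if a joint passes its speed limit or range.

## Working session

There is one attempt and no reset: what is moved stays moved. The work goes in short steps, Python scripts to look and compute and a shell command to move; the robot and the scene stay as the last step left them, time stands still between calls to the robot, and variables do not carry over. Pictures are saved under pics/ and viewed, at most 10 in all, crops included, and the job is handed in when it is done.

```bash
mkdir -p pics
cat > h.py <<'E'
import numpy as np, cv2
from plant import *
def ray(c,uv,z):
    p=camera_params(c);R,_=cv2.Rodrigues(np.array(p["rvec"],float));t=np.array(p["tvec"],float).ravel()
    d=R.T@np.linalg.solve(np.array(p["mtx"]),[uv[0],uv[1],1]);o=-R.T@t
    return o+d*(z-o[2])/d[2]
def save(c,n):
    im=snapshot(c);cv2.imwrite(f"pics/{n}.png",im[:,:,::-1]);return im
E
python3 - <<'E'
from h import *
o=get_obs();print(o["clock"],o["tool_pos"],o["orientation"],o["force"])
a=[]
for c in("scene","side"):
    a.append(save(c,c+"0"))
    for n,z in [("console",0.0),("release_top",.048),("aisle1_top",.048),("aisle2_top",.048),("aisle3_top",.048),("aisle4_top",.048),("marker",.034),("bell",0),("stamp",0)]:
        for d in landmark_of(c,n)[:3]: print(c,n,round(d["p"],2),np.round(d["uv"]),np.round(ray(c,d["uv"],z),3))
E
```

```text
0.0 [ 0.1985375  -0.64462022  0.2256146 ] [ 1.79904916e+02 -7.66796316e-03 -1.62886587e+02] [-0.09398974  0.4062258  -0.7433254 ]
scene release_top 0.64 [222. 138.] [ 0.52  -0.338  0.048]
scene aisle1_top 0.49 [340. 206.] [0.528 0.073 0.048]
scene aisle2_top 0.69 [437. 294.] [0.606 0.35  0.048]
scene aisle2_top 0.39 [323. 194.] [0.521 0.018 0.048]
scene aisle3_top 0.44 [306. 179.] [ 0.505 -0.048  0.048]
scene aisle4_top 0.6 [306. 176.] [ 0.495 -0.057  0.048]
scene aisle4_top 0.39 [292. 173.] [ 0.507 -0.09   0.048]
scene marker 0.61 [301. 208.] [0.58  0.006 0.034]
scene bell 0.95 [439. 295.] [0.561 0.34  0.   ]
scene bell 0.7 [477. 264.] [0.428 0.353 0.   ]
scene bell 0.57 [378. 264.] [0.573 0.212 0.   ]
scene stamp 0.85 [214. 240.] [ 0.763 -0.074  0.   ]
side console 0.9 [313. 241.] [ 0.544 -0.03   0.   ]
side release_top 0.6 [349. 166.] [ 0.516 -0.324  0.048]
side aisle1_top 0.47 [308. 255.] [0.531 0.066 0.048]
side aisle2_top 0.5 [319. 240.] [0.519 0.006 0.048]
side aisle2_top 0.21 [264. 353.] [0.542 0.353 0.048]
side aisle3_top 0.49 [329. 228.] [ 0.505 -0.044  0.048]
side aisle4_top 0.63 [339. 213.] [ 0.495 -0.11   0.048]
side aisle4_top 0.18 [350. 166.] [ 0.513 -0.329  0.048]
side marker 0.41 [298. 239.] [0.576 0.008 0.034]
side bell 0.92 [279. 308.] [ 0.561  0.207 -0.   ]
side bell 0.76 [264. 353.] [0.552 0.328 0.   ]
side bell 0.56 [314. 380.] [0.433 0.351 0.   ]
side stamp 0.53 [246. 210.] [ 0.766 -0.089  0.   ]
side stamp 0.23 [348. 168.] [ 0.527 -0.379  0.   ]
```

View pics/scene0.png

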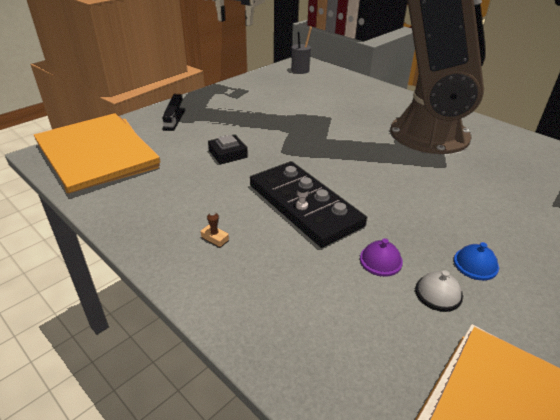

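View pics/side0.png

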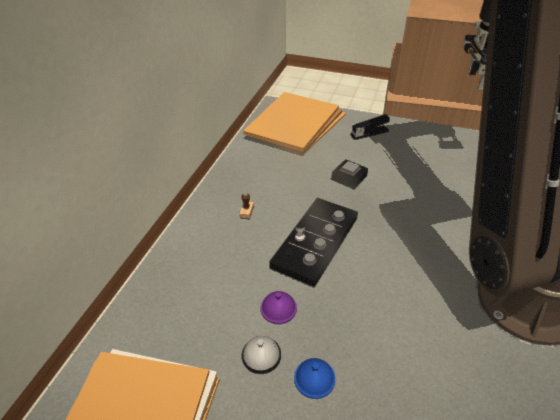

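The scene shows the marker at (301,203), in front of the second button from the left, which is aisle 2. The side view at (300,235) agrees. By my numbers the marker is 58 mm from aisle2_top. The release box is on the right at (228,147) and the steel bell at (439,290). I'll move over the release button with the fingers shut and refine with the wrist camera.

```bash
python3 -m inch '-0.05 0.026 0 0 0 0;-0.16 0.08 0 0 0 0;-0.28 0.145 0 0 0 0;-0.4 0.21 0 0 0 0;-0.52 0.27 0 0 0 0;-0.62 0.32 0 0 0 0;-0.66 0.34 0 0 0 0' 1 && python3 -m inch '-0.05 0.026 0 0 0 0;-0.16 0.08 0 0 0 0;-0.28 0.145 0 0 0 0;-0.4 0.21 0 0 0 0;-0.52 0.27 0 0 0 0;-0.62 0.32 0 0 0 0;-0.66 0.34 0 0 0 0;-0.66 0.34 0 0 0 0;-0.66 0.34 0 0 0 0;-0.66 0.34 0 0 0 0'
cat > w.py <<'E'
import sys
from h import *
o=get_obs();print(o["clock"],o["tool_pos"],o["orientation"],o["force"],o["opening"])
save("wrist",sys.argv[1])
for n,z in [("release_top",.048),("aisle1_top",.048),("aisle2_top",.048),("aisle3_top",.048),("aisle4_top",.048),("marker",.034)]:
    for d in landmark_of("wrist",n)[:2]: print(n,round(d["p"],2),np.round(d["uv"]),np.round(ray("wrist",d["uv"],z),4))
E
python3 w.py w1
```

```text
clock: 1.58
tool_pos: [0.3605, -0.4868, 0.227]
orientation: [-180.0, 0.1, -162.7]
force: [-0.8, 0.1, 0.5]
opening: 0.0469
gripper_force: 0.0
clock: 2.42
tool_pos: [0.5165, -0.3341, 0.2264]
orientation: [180.0, -0.0, -162.9]
force: [-1.0, -0.0, -0.6]
opening: 0.0007
gripper_force: 0.0
2.4167 [ 0.51646499 -0.33408328  0.22644538] [ 1.79991351e+02 -2.50024986e-02 -1.62896263e+02] [-1.0228842  -0.02569754 -0.57943807] 0.0006743426332811996
release_top 0.85 [284. 192.] [ 0.5158 -0.3275  0.048 ]
aisle3_top 0.81 [533. 257.] [ 0.5066 -0.0452  0.048 ]
aisle3_top 0.42 [285. 187.] [ 0.5116 -0.3284  0.048 ]
aisle4_top 0.83 [488. 233.] [ 0.4957 -0.1062  0.048 ]
marker 0.22 [284. 189.] [ 0.5163 -0.3269  0.034 ]
```

View pics/w1.png

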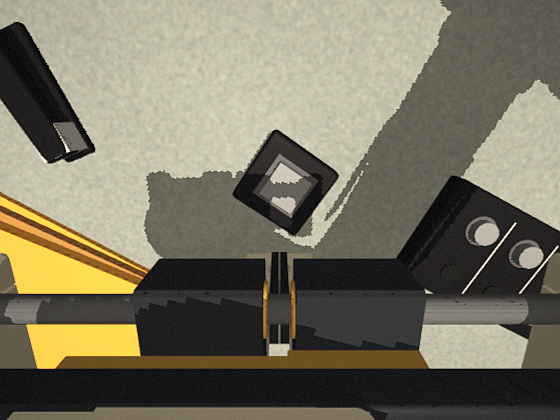

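The wrist picture shows the release button's centre at about (286,188), which gives (0.514, -0.327). That matches both other cameras. Going down to just above it.

```bash
python3 -m inch '0 0.025 0.06 0 0 0;0 0.025 0.17 0 0 0;0 0.025 0.28 0 0 0;0 0.025 0.39 0 0 0;0 0.025 0.47 0 0 0;0 0.025 0.53 0 0 0;0 0.025 0.56 0 0 0;0 0.025 0.56 0 0 0;0 0.025 0.56 0 0 0'
```

```text
clock: 3.52
tool_pos: [0.5151, -0.3267, 0.0589]
orientation: [-180.0, -0.0, -162.9]
force: [0.4, 0.2, 1.4]
opening: 0.0006
gripper_force: 0.0
```

```bash
python3 -m inch '0 0 0.015 0 0 0;0 0 0.03 0 0 0;0 0 0.038 0 0 0;0 0 0.045 0 0 0;0 0 0.052 0 0 0;0 0 0.058 0 0 0;0 0 0.062 0 0 0;0 0 0.062 0 0 0;0 0 0.062 0 0 0;0 0 0.062 0 0 0'
```

```text
clock: 4.35
tool_pos: [0.5153, -0.3265, 0.0403]
orientation: [-180.0, 0.0, -162.9]
force: [1.1, -0.0, 4.5]
opening: -0.0001
gripper_force: 2.3
```

Pressed about 7.7 mm at 4.5 N, which fits the spring. Now I'll lift and move over aisle 2.

```bash
python3 -m inch '0 0 -0.03 0 0 0;0 0 -0.08 0 0 0;0 0 -0.16 0 0 0;0 0 -0.27 0 0 0;0 0 -0.38 0 0 0;0 0 -0.48 0 0 0;0 0 -0.55 0 0 0;0 0 -0.6 0 0 0;0 0 -0.62 0 0 0;0 0 -0.62 0 0 0' && python3 -m inch '-0.02 0.05 0 0 0 0;-0.05 0.15 0 0 0 0;-0.09 0.28 0 0 0 0;-0.13 0.41 0 0 0 0;-0.18 0.54 0 0 0 0;-0.22 0.68 0 0 0 0;-0.26 0.8 0 0 0 0;-0.28 0.85 0 0 0 0;-0.28 0.85 0 0 0 0;-0.28 0.85 0 0 0 0' && python3 w.py w2
```

```text
clock: 5.18
tool_pos: [0.5149, -0.3265, 0.2274]
orientation: [-179.9, 0.1, -162.9]
force: [0.1, 0.8, 0.1]
opening: 0.0007
gripper_force: 0.0
clock: 6.02
tool_pos: [0.5192, -0.057, 0.2246]
orientation: [180.0, -0.2, -162.7]
force: [-0.9, -1.0, -0.3]
opening: 0.0002
gripper_force: 0.0
6.0167 [ 0.5192215  -0.05701736  0.22455616] [ 1.79970479e+02 -1.50106709e-01 -1.62748740e+02] [-0.85976849 -0.96405156 -0.3328511 ] 0.00018886465466185995
release_top 0.64 [389. 234.] [0.5293 0.0686 0.048 ]
release_top 0.58 [  7. 101.] [ 0.5116 -0.3297  0.048 ]
aisle1_top 0.91 [391. 234.] [0.5293 0.0702 0.048 ]
aisle2_top 0.89 [338. 209.] [0.52  0.007 0.048]
aisle3_top 0.59 [293. 180.] [ 0.5049 -0.0472  0.048 ]
aisle4_top 0.9 [237. 156.] [ 0.4987 -0.108   0.048 ]
marker 0.59 [313. 249.] [ 5.765e-01 -1.000e-04  3.400e-02]
```

View pics/w2.png

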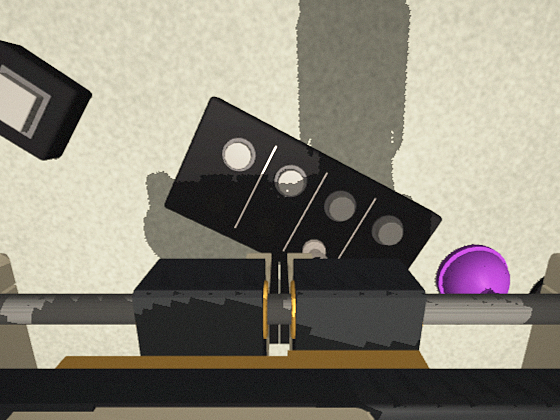

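The wrist picture shows the marker at (313,249), in the cell between two white lines along with the button at (340,206). That confirms aisle 2, at about (0.519, 0.011). I'll move above it and descend.

```bash
python3 -m inch '-0.03 0.09 0 0 0 0;-0.055 0.18 0 0 0 0;-0.067 0.217 0 0 0 0;-0.067 0.217 0.06 0 0 0;-0.067 0.217 0.18 0 0 0;-0.067 0.217 0.3 0 0 0;-0.067 0.217 0.36 0 0 0;-0.067 0.217 0.38 0 0 0;-0.067 0.217 0.38 0 0 0;-0.067 0.217 0.38 0 0 0'
python3 - <<'E'
from h import *
save("side","s1")
E
```

```text
clock: 7.2
tool_pos: [0.5209, 0.01, 0.1129]
orientation: [-180.0, 0.0, -162.9]
force: [-0.4, -0.5, 0.4]
opening: 0.0002
gripper_force: 0.0
```

View pics/s1.png

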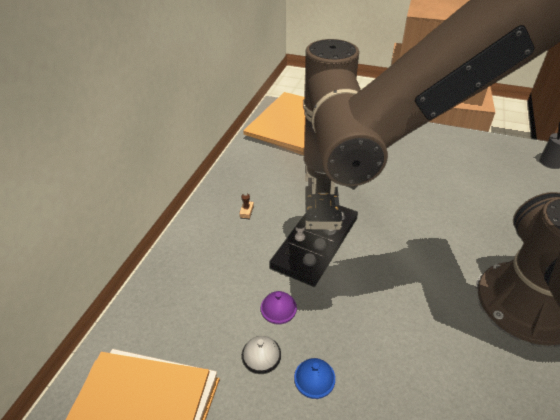

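The side view shows the gripper over the console at about (323,225), with the marker at (300,235) standing clear. Pressing now.

```bash
python3 -m inch '0 0 0.05 0 0 0;0 0 0.11 0 0 0;0 0 0.155 0 0 0;0 0 0.18 0 0 0;0 0 0.195 0 0 0;0 0 0.205 0 0 0;0 0 0.212 0 0 0;0 0 0.218 0 0 0;0 0 0.225 0 0 0;0 0 0.23 0 0 0' && python3 -m inch '0 0 0.005 0 0 0;0 0 0.01 0 0 0;0 0 0.012 0 0 0;0 0 0.012 0 0 0;0 0 0.012 0 0 0;0 0 0.012 0 0 0'
```

```text
clock: 8.08
tool_pos: [0.5208, 0.0104, 0.0435]
orientation: [-180.0, 0.1, -162.9]
force: [0.5, 0.2, 3.3]
opening: 0.0006
gripper_force: 1.7
clock: 8.58
tool_pos: [0.5208, 0.0104, 0.0397]
orientation: [-180.0, 0.1, -162.9]
force: [0.7, 1.0, 5.0]
opening: 0.0005
gripper_force: 2.5
```

Pressed 8.3 mm at 5 N. Withdrawing upward and checking.

```bash
python3 -m inch '0 0 -0.03 0 0 0;0 0 -0.08 0 0 0;0 0 -0.16 0 0 0;0 0 -0.27 0 0 0;0 0 -0.38 0 0 0;0 0 -0.48 0 0 0;0 0 -0.55 0 0 0;0 0 -0.6 0 0 0;0 0 -0.62 0 0 0;0 0 -0.62 0 0 0' && python3 -m inch '0 0 0 0 0 0;0 0 0 0 0 0;0 0 0 0 0 0;0 0 0 0 0 0'
python3 - <<'E'
from h import *
save("side","s2")
for n,z in [("marker",.034),("bell",0),("stamp",0)]:
    for d in landmark_of("side",n)[:2]: print(n,round(d["p"],2),np.round(d["uv"]),np.round(ray("side",d["uv"],z),3))
E
```

```text
clock: 9.42
tool_pos: [0.5202, 0.0103, 0.2267]
orientation: [180.0, 0.1, -162.9]
force: [0.4, 0.0, -0.4]
opening: 0.0007
gripper_force: 0.0
clock: 9.75
tool_pos: [0.5196, 0.01, 0.2242]
orientation: [-180.0, -0.1, -162.9]
force: [0.4, 0.2, -0.6]
opening: 0.0001
gripper_force: 0.0
marker 0.42 [301. 237.] [ 0.569 -0.002  0.034]
bell 0.78 [309. 381.] [0.441 0.357 0.   ]
bell 0.67 [262. 356.] [0.556 0.334 0.   ]
stamp 0.61 [246. 213.] [ 0.76  -0.077  0.   ]
stamp 0.56 [310. 256.] [0.536 0.024 0.   ]
```

View pics/s2.png

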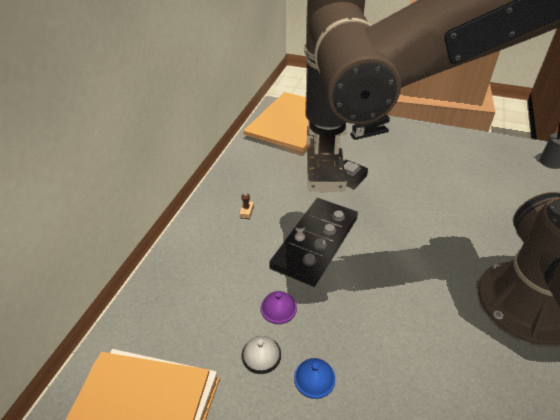

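The marker (300,235), stamp (246,207) and bell (261,353) are where they were, and the arm is clear.

```bash
python3 -c "from plant import close_job;print(close_job())"
```

```text
the job is handed in; nothing more can be done
None
```

I pressed the release button about 7.7 mm down and let it back up, then pressed aisle 2 (the button at the marker) about 8.3 mm down. The arm is withdrawn, the marker, bell and stamp look unmoved in the last picture, and the job is handed in; no verdict came back.

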